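Wind the good egg timer to its third click and hold it

TASK

Two egg timers that look alike stand on the table, and one of them is broken: its dial turns slack, without clicks, and soon stops. Take the one whose dial pulls back, wind it clockwise (seen from above) past the first two clicks to the third click, no farther, and keep hold of the dial there, so that it cannot start to run down: the program finishes while the gripper is holding it. Leave the other things on the table as they stand.

Things in the scene. Friction and masses are not known exactly. Their poses are not given: they have to be found in the camera images.
- timer_1_grip (a point): Egg timer fixed to the table by a suction foot: foot 62 mm across at most (solid part 57), 20 mm high; over it the dial, a dome that turns about the upright axis: 61 mm across at 21 to 30 mm height (grip it there from above), 48 at 44, 24 at 51, with a thin ridge (36 x 6 mm, top at 58 mm) across it, at rest along this point's y. This point: on the axis, 28 mm above the table; it does not turn with the dial.
- timer_2_grip (a point): The other egg timer, alike in shape, size and fixing; the point lies likewise. Either of the two may stand on the left; which one is broken must be felt.
- timer_1_dial (a joint): Angle (rad) of that timer's dial from rest (0, a stop), clockwise seen from above. A good dial clicks at 0.4, 0.8, 1.2, 1.6 (end stop 1.75): it resists with 0.27 N m at 0.1 rad, 0.09 at 0.3, 0.38 at 1.3, pulls back with 0.27 at the third click and runs back to 0 when let go. The broken one takes about 0.02 N m, has no clicks, stays where it is left and stops dead at 0.9.
- timer_2_dial (a joint): The same for the other timer's dial: 0 at the start, grows clockwise; the third click is at 1.2 rad (69 degrees) on the good timer.
- coffee_mug: Green and white mug, 86 x 120 x 88 mm high, beyond the timers; origin under its centre. A bystander.
- shaker: Salt shaker, 44 mm across, 90 mm high, beyond the timers on the left; origin under its centre. A bystander.
- glass: Drinking glass, 80 mm across, 91 mm high, beyond the timers on the right; origin under its centre. A bystander.
- teaspoon: Teaspoon lying on the table between the timers, 130 x 26 x 11 mm, long along its x; origin under its centre. A bystander.
Things that resemble listed ones, but are neither listed nor needed, are in the scene too. Leave any pink look-alike of the part that bears timer_2_grip alone. What is shaped like the part that bears timer_1_grip but purple is not meant.

How it is judged:
By the outcome, as a careful person would: the job done as asked, in the order asked, and still so for the second after the job is handed in, while the arm keeps its last pose, push and grip.
It also fails if it takes over 48 s, if anything falls off the work surface, if the arm or the gripper's body presses on something with over 40 N, if the wrist force passes 120 N, or if a joint passes its speed limit or range.

ROBOT

A 7-joint arm with a two-finger parallel gripper is mounted at the origin on a cart in front of the work surface, level with it; the furniture and walls round the work are solid. World frame = base frame: x ahead of the robot, y to its left, z up, the work surface at z = 0. Lengths are in m, angles in rad, forces in N, time in s.
With the tool pointing down it reaches from about 0.4 to 0.9 m from the base axis. Payload 5.5 kg.
Tool frame: the origin (TCP) lies midway between the tips of the shut fingers; the grasp point (between the pads) lies 19 mm behind it (manip.grip_depth is the distance from the TCP to the grasp point, in m); z points along the fingers, y is the line along which they close (so a half turn about z gives the same grasp; the last joint's range is limited). The gripper opens to 92 mm and grips with 3 to 60 N. Pads are 19 mm wide; open, the fingers measure 130 mm over their backs; the gripper's body (75 mm by 190 mm) begins 47 mm behind the grasp point.
Start: joints at [1.481, 0.501, -0.427, 1.55, 0.221, 1.138, -0.21], TCP at [0.225, -0.61, 0.227] pointing down, gripper open.
Joint ranges: [-2.88, 2.88], [-0.31, 2.03], [-1.54, 1.56], [0.2, 2.42], [-1.41, 4.55], [0.19, 2.02], [-2.57, 2.57]. Speed limits (rad/s): [2.57, 2.57, 3.14, 3.14, 3.14, 3.14, 3.14].

INTERFACE

Orientations are given as a unit quaternion [x, y, z, w].
In Python, from bench import manip, effector, viewer gives the robot as it stands. Calls block until the motion is done:
- manip.move_pose(position, orientation): joint-space move of the TCP to a pose.
- manip.servo_line(position, ori=None, vel=0.15): straight line of the TCP; ori=None keeps the orientation; vel is the mean speed in m/s.
- manip.movej(angles): joint-space move.
- effector.open_jaws() and effector.close(f_grip=None): open the fingers fully, or close them until they stop; f_grip is the grip in N (None keeps the last).
- manip.sleep(seconds).
- manip.solve_ik(position, orientation): joint angles nearest the present ones, or None.
- viewer.get_image(name): name is "side" or "top" or "wrist"; returns the picture (400x640x3 uint8, red, green, blue); there is no depth.
- viewer.get_calibration(name): a dict with "vfov" (degrees; the focal length in pixels is half the picture's height over the tangent of half this angle, whatever the lens; pixels are square), "cx", "cy" (the principal point, pixels), "eye" and "attitude" of the camera in the world. Camera axes: x right, y down, z forward; pixel columns grow to the right and rows downward; lengths in m; the calibration is good to about 2 mm. A picture is of the moment at which its call begins: read the wrist's pose just before it. get_calibration takes no time and is no camera call; for the wrist camera it gives the pose at the moment of the call.
A pose or a line that the arm cannot do raises manip.PlanningError and nothing moves.
- manip.hand_in(): hands the job in; it is judged then, once.
Readings, each from a call of its own:
- manip.current_clock(): time.
- manip.current_q(): joint angles.
- manip.current_joint_velocities(): joint speeds.
- manip.current_tau(): joint torques, N m.
- manip.current_tool_pos(): TCP position.
- manip.current_tcp_rot(): TCP orientation.
- manip.current_force(): force on the tool from outside, world axes, zero at the start.
- manip.current_wrist_torque(): the same for the moment, N m.
- manip.current_finger_gap(): finger opening in m.
- manip.current_gripper_force(): force on a finger pad.
Only numpy, scipy, OpenCV 4.12 (cv2) and the standard library are available. Lean on these libraries where they do the work, as an engineer would, in place of code of your own. Each camera call takes 0.05 s, during which the arm holds its last target. There are 200 camera calls.

## Working session

There is one attempt and no reset: what is moved stays moved. The work goes in short steps, each a Python script; the robot and the scene stay as the last script left them, time stands still between calls to the robot, and variables do not carry over. Pictures are saved under pics/ and viewed, at most 10 in all, crops included, and the job is handed in when it is done.

```bash
ls; mkdir -p pics; python3 - <<'E'
from bench import manip, effector, viewer
import cv2
for n in ("top","side"):
    im=viewer.get_image(n); cv2.imwrite(f"pics/{n}0.png",im[:,:,::-1]); print(n,viewer.get_calibration(n))
print(manip.current_clock(),manip.current_tool_pos(),manip.current_tcp_rot(),manip.grip_depth)
E
```

```text
pics
top {'vfov': 53.08247192868855, 'cx': 321.07761367971324, 'cy': 202.3537033393261, 'eye': array([0.37513916, 0.03141564, 1.00257176]), 'attitude': array([ 0.73653447, -0.66763566,  0.07518774, -0.07827128])}
side {'vfov': 44.94612738822081, 'cx': 320.4171098913205, 'cy': 198.74169862455406, 'eye': array([ 0.45215424, -0.91150983,  0.74694808]), 'attitude': array([ 0.88990676, -0.03822193,  0.02465924, -0.45386889])}
0.1 [ 0.224363   -0.60940551  0.22579275] [ 9.84479015e-01  1.75500252e-01 -1.08134936e-04 -8.47706622e-04] 0.0188
```

View pics/top0.png

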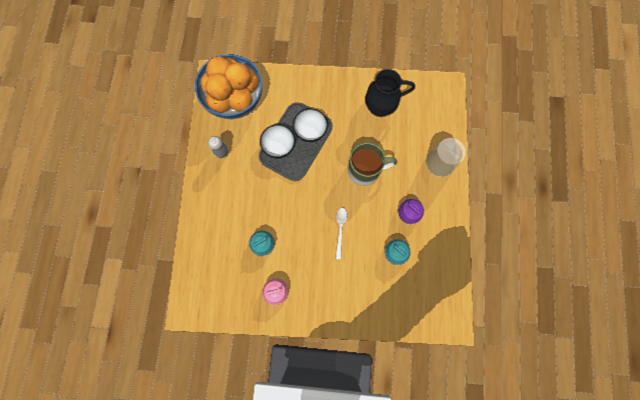

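View pics/side0.png

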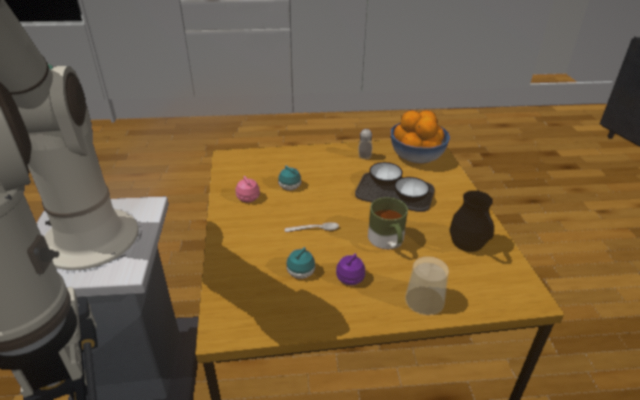

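The top view shows two teal timers at about (262,243) and (398,251), pink at (275,292) and purple at (411,211). The side view shows the teal ones at (290,178) and (300,263). I'll triangulate from these.

```bash
cat > h.py <<'E'
from bench import manip, effector, viewer
import cv2, numpy as np
from scipy.spatial.transform import Rotation as R
def ray(cal,px):
    f=200/np.tan(np.radians(cal["vfov"])/2)
    d=np.array([(px[0]-cal["cx"])/f,(px[1]-cal["cy"])/f,1.])
    return np.array(cal["eye"]),R.from_quat(cal["attitude"]).apply(d)
def onplane(cal,px,z):
    e,d=ray(cal,px); return e+d*(z-e[2])/d[2]
def blobs(im,lo,hi,amin=60):
    m=cv2.inRange(cv2.cvtColor(im,cv2.COLOR_RGB2HSV),lo,hi)
    n,l,s,c=cv2.connectedComponentsWithStats(m)
    return [(c[i],s[i]) for i in range(1,n) if s[i,4]>amin]
def quat(yaw):   # tool down, tool y axis at angle yaw-90deg.. : Rz(yaw)*Rx(pi)
    return (R.from_euler('z',yaw)*R.from_euler('x',np.pi)).as_quat()
TEAL=((80,90,30),(100,255,255))
E
python3 - <<'E'
from h import *
for n in ("top","side"):
    im=cv2.imread(f"pics/{n}0.png")[:,:,::-1].copy(); cal=viewer.get_calibration(n)
    for nm,c in (("teal",TEAL),("purple",((125,90,40),(150,255,255))),("pink",((155,60,80),(178,255,255)))):
        for b,s in blobs(im,*c): print(n,nm,b.round(1),s,onplane(cal,b,.035).round(4))
cal=viewer.get_calibration("top")
for nm,p,z in (("mug",(367,165),.06),("spoon1",(342,210),.0),("spoon2",(338,258),0)): print(nm,onplane(cal,p,z).round(3))
print("yaw0",R.from_quat(manip.current_tcp_rot()).as_matrix().round(3))
E
```

```text
top teal [261.3 242.7] [250 231  24  24 454] [0.4748 0.1804 0.035 ]
top teal [397.1 251.5] [386 240  24  24 458] [ 0.4857 -0.1482  0.035 ]
top purple [410.6 210.9] [399 199  24  25 469] [ 0.5888 -0.1756  0.035 ]
top pink [275.1 291.1] [263 279  25  26 504] [0.3644 0.1333 0.035 ]
side teal [287.6 175.3] [280 168  17  15 177] [0.4694 0.1798 0.035 ]
side teal [299.2 260.7] [288 250  24  22 377] [ 0.482  -0.1543  0.035 ]
side purple [350.2 269.6] [337 255  27  29 587] [ 0.5867 -0.1897  0.035 ]
side pink [246.9 189.8] [237 178  21  23 378] [0.3628 0.1198 0.035 ]
mug [ 0.688 -0.058  0.06 ]
spoon1 [ 0.582 -0.008  0.   ]
spoon2 [ 0.459 -0.009  0.   ]
yaw0 [[ 0.938  0.346 -0.001]
 [ 0.346 -0.938  0.002]
 [ 0.    -0.002 -1.   ]]
```

```bash
python3 - <<'E'
from h import *
P={"R":(.485,-.150),"L":(.474,.180)}
for k,(x,y) in P.items():
  for y0 in np.arange(-3,3.2,.6):
    qs=[manip.solve_ik([x,y,.012],quat(y0-d)) for d in (0,.3,.6,.9,1.2,1.35)]
    print(k,round(y0,2),[None if q is None else (round(q[4],1),round(q[6],2)) for q in qs])
x,y=P["R"]; effector.open_jaws()
manip.move_pose([x,y,.22],quat(.6))
cal=viewer.get_calibration("wrist"); im=viewer.get_image("wrist"); cv2.imwrite("pics/w1.png",im[:,:,::-1])
for b,s in blobs(im,*TEAL): print(b,s,onplane(cal,b,.035))
print(manip.current_tool_pos(),cal["eye"],manip.current_clock(),manip.current_q())
E
```

```text
R -3.0 [(np.float64(0.8), np.float64(1.27)), (np.float64(0.8), np.float64(0.97)), (np.float64(0.8), np.float64(0.67)), (np.float64(0.8), np.float64(0.38)), (np.float64(0.8), np.float64(0.1)), (np.float64(0.8), np.float64(-0.03))]
R -2.4 [(np.float64(1.2), np.float64(1.61)), (np.float64(1.2), np.float64(1.31)), (np.float64(0.8), np.float64(1.27)), (np.float64(0.8), np.float64(0.97)), (np.float64(0.8), np.float64(0.67)), (np.float64(0.8), np.float64(0.53))]
R -1.8 [(np.float64(-1.1), np.float64(-2.17)), (np.float64(1.2), np.float64(1.91)), (np.float64(1.2), np.float64(1.61)), (np.float64(1.2), np.float64(1.31)), (np.float64(0.8), np.float64(1.27)), (np.float64(0.8), np.float64(1.12))]
R -1.2 [(np.float64(-0.7), np.float64(-1.92)), (np.float64(-0.3), np.float64(-2.54)), (np.float64(-1.1), np.float64(-2.17)), (np.float64(1.2), np.float64(1.91)), (np.float64(1.2), np.float64(1.61)), (np.float64(1.2), np.float64(1.46))]
R -0.6 [(np.float64(0.3), np.float64(-2.21)), (np.float64(0.3), np.float64(-2.47)), (np.float64(-0.7), np.float64(-1.92)), (np.float64(-0.3), np.float64(-2.54)), (np.float6
[... 3689 characters left out ...]
2)), (np.float64(0.8), np.float64(-1.16)), (np.float64(0.9), np.float64(-1.51)), (np.float64(0.9), np.float64(-1.66))]
L 3.0 [(np.float64(0.7), np.float64(0.45)), (np.float64(0.6), np.float64(0.16)), (np.float64(0.7), np.float64(-0.16)), (np.float64(0.7), np.float64(-0.5)), (np.float64(0.8), np.float64(-0.82)), (np.float64(0.8), np.float64(-0.99))]
[36.5640599  13.81586245] [   0    0   68   34 1803] [0.46653003 0.1686834  0.035     ]
[314.38950409 173.95955705] [ 289  149   52   51 2077] [ 0.48781895 -0.14813618  0.035     ]
[ 0.48484758 -0.15151562  0.21988546] [ 0.54421703 -0.11150479  0.37803397] 2.275 [ 0.94031207  0.3198876  -0.81917857  1.90035994  0.27061838  1.03530596
 -0.96687711]
```

View pics/w1.png

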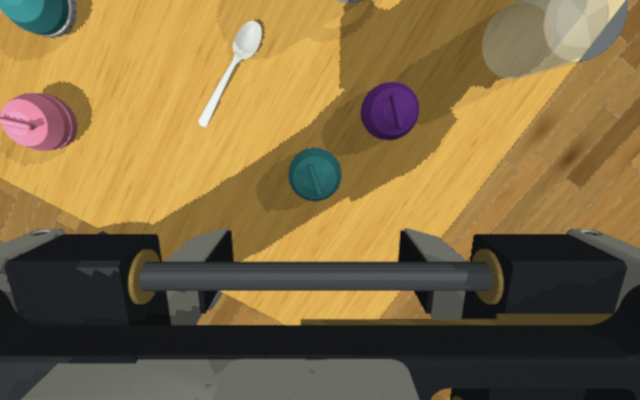

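The wrist view shows the right timer at (314,174), in line with the top estimate, and the purple look-alike at (390,110) clear of the fingers. I'll grip the right timer and feel it.

```bash
cat >> h.py <<'E'
def st(tag):
    r=R.from_quat(manip.current_tcp_rot()).as_matrix()
    print(tag,"t",round(manip.current_clock(),2),"yaw",round(np.arctan2(r[1,0],r[0,0]),3),"p",np.round(manip.current_tool_pos(),4),"F",np.round(manip.current_force(),1),"M",np.round(manip.current_wrist_torque(),3),"gap",round(manip.current_finger_gap(),4),"fg",round(manip.current_gripper_force(),1),flush=True)
E
python3 - <<'E'
from h import *
x,y=.487,-.149
manip.servo_line([x,y,.08],quat(.6),vel=.2); st("above")
manip.servo_line([x,y,.012],vel=.08); st("down")
effector.close(45); st("closed")
for d in (.05,.1,.14):
    manip.move_pose([x,y,.012],quat(.6-d)); manip.sleep(.1); st(d)
E
```

```text
above t 3.12 yaw 0.6 p [ 0.4879 -0.1491  0.0808] F [-0.7  0.2 -0.1] M [ 0.014 -0.046  0.058] gap 0.0917 fg 0.0
down t 4.12 yaw 0.6 p [ 0.4874 -0.1489  0.0123] F [-0.6  0.1  0.7] M [-0.005 -0.002  0.006] gap 0.0921 fg 0.0
closed t 4.77 yaw 0.6 p [ 0.4868 -0.1487  0.0121] F [-1.1  1.4  3.9] M [ 0.225  0.331 -0.086] gap 0.0586 fg 45.0
0.05 t 5.12 yaw 0.551 p [ 0.4869 -0.1488  0.0121] F [-0.5  1.1  5.3] M [0.315 0.46  0.016] gap 0.0587 fg 45.0
0.1 t 5.47 yaw 0.502 p [ 0.4869 -0.1489  0.0121] F [-2.7  1.6  5.6] M [0.282 0.444 0.009] gap 0.059 fg 45.0
0.14 t 5.82 yaw 0.462 p [ 0.487  -0.1489  0.0121] F [-2.3  1.6  5.8] M [ 0.273  0.466 -0.027] gap 0.059 fg 45.0
```

```bash
python3 - <<'E'
from h import *
x,y=.487,-.149
for d in (.07,0):
    manip.move_pose([x,y,.012],quat(.6-d)); manip.sleep(.1); st(d)
effector.open_jaws(); st("open")
manip.servo_line([x,y,.22],vel=.25)
cal=viewer.get_calibration("wrist"); im=viewer.get_image("wrist"); cv2.imwrite("pics/w2.png",cv2.resize(im[130:220,260:370,::-1],None,fx=5,fy=5))
old=cv2.imread("pics/w1.png")[130:220,260:370]; 
cv2.imwrite("pics/cmp.png",np.vstack([cv2.resize(old,None,fx=3,fy=3),cv2.resize(im[130:220,260:370,::-1],None,fx=3,fy=3)]))
lx,ly=.474,.180
manip.move_pose([lx,ly,.22],quat(1.5))
cal=viewer.get_calibration("wrist"); im=viewer.get_image("wrist"); cv2.imwrite("pics/w3.png",im[:,:,::-1])
for b,s in blobs(im,*TEAL): print(b,s,onplane(cal,b,.035))
st("L"); print(manip.current_q())
E
```

```text
0.07 t 6.17 yaw 0.532 p [ 0.4869 -0.1488  0.0121] F [-2.5  2.   6.3] M [0.276 0.486 0.028] gap 0.059 fg 45.0
0 t 6.52 yaw 0.602 p [ 0.4868 -0.1488  0.0121] F [-3.1  2.1  5.6] M [ 0.376  0.528 -0.048] gap 0.0589 fg 45.0
open t 7.25 yaw 0.6 p [ 0.487 -0.149  0.012] F [ 0.1 -0.3 -0.7] M [-0.003 -0.099  0.015] gap 0.0915 fg 0.0
[315.12799616 172.05081496] [ 290  147   51   51 2086] [0.47490809 0.18450395 0.035     ]
L t 9.58 yaw 1.496 p [0.4748 0.1779 0.2196] F [-0.4 -0.1  0. ] M [-0.075 -0.133  0.029] gap 0.0917 fg 0.0
[ 0.49436152  0.43318274 -1.12468159  1.89715054  0.44183205  1.09100645
 -0.88160434]
```

View pics/cmp.png

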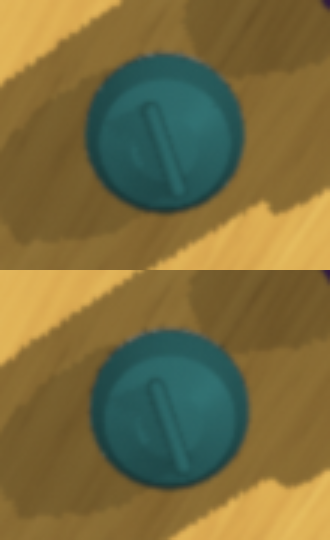

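View pics/w3.png

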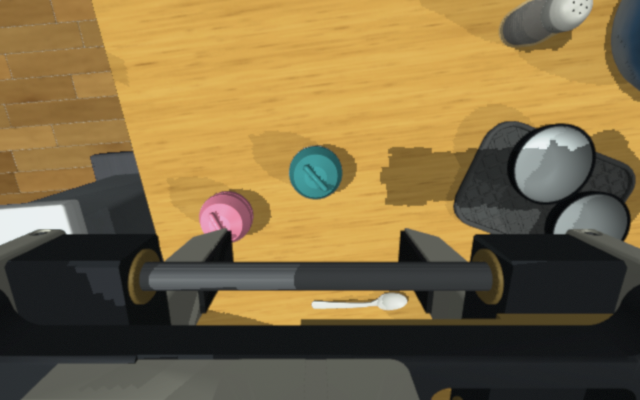

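The right timer's ridge stands as before; its dial felt slack. The left timer is at (315,172), with pink at (227,215). I'll feel the left one.

```bash
python3 - <<'E'
from h import *
x,y=.475,.1825; y0=1.5
manip.servo_line([x,y,.08],quat(y0),vel=.2)
manip.servo_line([x,y,.012],vel=.08); st("down")
effector.close(50); st("closed")
for d in (.05,.1,.15,.2):
    manip.move_pose([x,y,.012],quat(y0-d)); manip.sleep(.1); st(d)
print(manip.current_q())
E
```

```text
down t 11.43 yaw 1.5 p [0.4752 0.1828 0.0123] F [-0.1 -0.5  0.3] M [-0.038 -0.116  0.006] gap 0.0918 fg 0.0
closed t 12.08 yaw 1.5 p [0.4747 0.1825 0.0121] F [-2.4 -0.2  2.8] M [-0.154  0.308 -0.021] gap 0.0578 fg 50.0
0.05 t 12.43 yaw 1.452 p [0.4747 0.1825 0.0121] F [-1.6 -1.2  5.4] M [-0.259  0.506  0.24 ] gap 0.058 fg 50.0
0.1 t 12.78 yaw 1.402 p [0.4748 0.1825 0.0121] F [-2.4 -1.1  6. ] M [-0.241  0.553  0.228] gap 0.0582 fg 50.0
0.15 t 13.13 yaw 1.352 p [0.4748 0.1824 0.0121] F [-3.2 -1.2  4.8] M [-0.283  0.554  0.218] gap 0.0581 fg 50.0
0.2 t 13.48 yaw 1.302 p [0.4748 0.1825 0.0121] F [-2.5 -0.5  5.1] M [-0.235  0.556  0.134] gap 0.0578 fg 50.0
[ 0.203177    0.70119266 -0.78214634  2.02669287  0.75354764  0.72715422
 -1.32627001]
```

```bash
python3 - <<'E'
from h import *
x,y=.475,.1825; y0=1.5
effector.close(58)
for d in np.arange(.25,1.151,.05):
    manip.move_pose([x,y,.012],quat(y0-d)); manip.sleep(.05)
    m=np.mean([manip.current_wrist_torque()[2] for _ in range(3)])
    r=R.from_euler('z',0);print(round(d,2),round(m,3),round(manip.current_finger_gap(),4))
st("end"); print(manip.current_q())
E
```

```text
0.25 0.104 0.0576
0.3 0.027 0.058
0.35 0.137 0.0579
0.4 0.143 0.0575
0.45 0.235 0.0579
0.5 0.303 0.0575
0.55 0.277 0.0579
0.6 0.154 0.0579
0.65 0.144 0.0576
0.7 0.09 0.0579
0.75 0.157 0.0576
0.8 0.149 0.0578
0.85 0.324 0.0578
0.9 0.3 0.0578
0.95 0.365 0.058
1.0 0.28 0.0579
1.05 0.116 0.0578
1.1 0.156 0.0582
1.15 0.135 0.0581
end t 19.4 yaw 0.354 p [0.4752 0.1821 0.0121] F [-2.2 -2.1  4.9] M [-0.354  0.42   0.135] gap 0.0581 fg 58.0
[ 0.04081268  0.62364294 -0.56704174  2.03134244  0.55406656  0.64045759
 -2.11390667]
```

```bash
python3 - <<'E'
import numpy as np
from scipy.optimize import curve_fit
d=np.r_[.05:1.151:.05]
m=np.array([.24,.228,.218,.134,.104,.027,.137,.143,.235,.303,.277,.154,.144,.09,.157,.149,.324,.3,.365,.28,.116,.156,.135])
p,c=curve_fit(lambda d,a,b,k,l:a+b*d+k*np.cos(2*np.pi*(d-.1-l)/.4),d,m,[.18,.08,.09,0])
print(p,np.sqrt(np.diag(c)))
from h import *
x,y=.475,.1825
for w in (1.18,1.21):
    manip.move_pose([x,y,.012],quat(1.5-w)); manip.sleep(.2); st(w)
    print([round(manip.current_wrist_torque()[2],3) for _ in range(4)])
E
```

```text
[0.13013415 0.1025729  0.11016058 0.00428462] [0.01582493 0.0232618  0.0106815  0.00623234]
1.18 t 19.85 yaw 0.324 p [0.4752 0.1821 0.0121] F [-2.  -1.2  5.9] M [-0.457  0.423  0.194] gap 0.0579 fg 58.0
[np.float64(0.194), np.float64(0.194), np.float64(0.194), np.float64(0.194)]
1.21 t 20.3 yaw 0.294 p [0.4752 0.1821 0.0121] F [-1.9 -1.3  5.2] M [-0.36   0.427  0.223] gap 0.0578 fg 58.0
[np.float64(0.223), np.float64(0.223), np.float64(0.223), np.float64(0.223)]
```

```bash
python3 - <<'E'
from h import *
manip.move_pose([.475,.1825,.012],quat(1.5-1.23)); manip.sleep(.8); st("hold")
print(manip.hand_in())
E
```

```text
hold t 21.35 yaw 0.274 p [0.4752 0.1821 0.0121] F [-1.9 -1.4  5.7] M [-0.389  0.376  0.269] gap 0.0576 fg 58.0
the job is handed in; nothing more can be done
None
```

The left timer was the good one: I wound it clockwise about 1.22 rad to its third click and handed in at 21 s with the gripper still holding the dial. The slack right timer is back at rest.

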